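# Reset the grinder monitor with its sunken key

## Robot

A 7-joint arm with a two-finger parallel gripper is mounted at the origin on a cart in front of the work surface, level with it; the furniture and walls round the work are solid. World frame = base frame: x ahead of the robot, y to its left, z up, the work surface at z = 0. Lengths are in mm, angles in rad, forces in N, time in s.
With the tool pointing down it reaches from about 400 to 875 mm from the base axis. Payload 4.4 kg.
Tool frame: the origin (TCP) lies at the very end of the fingers, on their centre line; the grasp point (between the pads) lies 19 mm behind it; y points along the fingers, x is the direction in which the jaws open and shut, and the axes are right-handed (so a half turn about y gives the same grasp; the last joint's range is limited). The gripper opens to 85 mm and grips with 20 to 120 N. Pads are 22 mm wide; open, the fingers measure 114 mm over their backs; the gripper's body (76 mm by 85 mm) begins 54 mm behind the grasp point. The pads swing forward as they close: fully open they stand 13 mm farther back than shut.
Start: joints at [1.062, 0.628, 0.038, 1.517, -0.027, 0.996, -0.02], TCP at [278.534, -587.313, 231.313] pointing down, gripper open.
Joint ranges: [-3.06, 3.06], [-0.37, 2.12], [-1.25, 1.32], [0.18, 2.47], [-1.1, 4.24], [0.23, 1.98], [-2.94, 2.94]. Speed limits (rad/s): [2.57, 2.57, 3.14, 3.14, 3.14, 3.14, 3.14].

## Interface

Orientations are given as [roll, pitch, yaw] about the fixed x, y, z axes, in that order (R = Rz(yaw) Ry(pitch) Rx(roll)).
In Python, from cell import readout, eyes, finish_job gives the robot as it stands. The module is installed in compiled form; this text tells all that it offers.
- The arm moves only by the tool apply_moves, never from a script. Its argument "commands" is a list that holds one entry, the list of rows, each a list of 6 numbers: the shift along the tool's x, y, z in units of 0.04 m (1.0 is 0.04 m), then the turn, a rotation vector about the tool's x, y, z in units of 5 degrees (1.0 is 5 degrees). A call has 1 to 8 rows; each row shifts and turns the pose as measured when the row begins, along the tool's axes as they then stand; what a row does not reach is not made up. A row lasts 1/12 s, in which the tool goes at most 41.7 mm and 7.16 degrees, less where a joint would pass 70% of its speed; a pose out of reach is approached as far as the arm can. A call with a number of a shift or a turn outside -1 to 1 is refused whole. A call with a gripper value outside its range is refused whole. "claw" is the finger opening in mm, from 0 to 85.4, set as the call begins (left out, the last holds). The fingers move at their own pace and stop on an object; the grip force is fixed at half the most. Time passes only in rows, so rows that do not move let the fingers close. It gives the time, the measured TCP pose, the force and the opening at its end, in the units of the state.
- readout.read_state(): the state, without advancing time (a new reading comes with each control period).
- eyes.get_image(name): name is "scene" or "top" or "wrist"; returns a dict with "image" (400x640x3 uint8, red, green, blue), "mtx" (3x3 intrinsics, pixels), "k1" (the pictures are not rectified: a ray, as slopes to the right and down, at radius r is drawn at 1 + k1 r^2 times it, then the intrinsics apply), "rvec" (rotation vector, rad) and "tvec" (3), from world to camera coordinates, as OpenCV has them. Camera axes: x right, y down, z forward; pixel columns grow to the right and rows downward; lengths in mm; the calibration is good to about 2 mm. A picture is of the moment at which its call begins. There is no depth.
- finish_job(): hands the job in, once; it reports no verdict.
The state is a dict: "clock": time; "qpos": joint angles; "qd": joint speeds; "tau": joint torques, N m; "eef_pos": TCP position; "tool_rot": TCP orientation; "force": force on the tool from outside, world axes, zero at the start; "torque": the same for the moment, N m; "width": finger opening in mm.
Only numpy, scipy, OpenCV 4.12 (cv2) and the standard library are available. Lean on these libraries where they do the work, as an engineer would, in place of code of your own. Each camera call takes 0.05 s, during which the arm holds its last target. There are 200 camera calls.

## Task

Reset the grinder monitor on the counter: with closed fingertips push its black sliding cover aside to the right, fully open, reach down into the uncovered left-hand well and press the sunken blue key all the way in, holding it down for two full seconds. Then let the key come up and push the cover fully home again to the left over the blue key. Do not press the red key in the other well, do not grasp or lift anything, and leave the things standing around it where they are.

Things in the scene. Friction and masses are not known exactly. Their poses are not given: they have to be found in the camera images.
- console: Grinder monitor, a low white and grey box fixed to the counter, 120 mm (its x) by 220 mm (its y), 50 mm high to its flat deck; dark display and three lamps along its front edge. Origin: centre of its underside, on the counter. Its +x points to the back, +y to the robot's left along its length, z up; it may stand turned by up to 20 degrees.
- blue_well (a point): Centre of the mouth of the left-hand well, level with the deck (z = 50 mm), at console x = +12, y = +46 mm: a round well 50 mm in diameter, 32 mm deep, with a blue ring round it and the blue key in it. The red well is alike, at y = -46 mm. Two rails along y, 180 mm long, 66 mm apart inside and 13 mm high, run either side of the wells.
- reset_key_top (a point): Centre of the top face of the blue key, a round spring key 28 mm in diameter standing in the middle of the left-hand (+y) well. At rest its top is 20 mm below the deck (30 mm above the counter); it goes straight down.
- stop_key_top (a point): Centre of the top face of the red key, the same, in the right-hand (-y) well. Not to be pressed.
- cover_top (a point): Centre of the top of the black sliding cover, a plate 62 (console x) by 100 (y) by 12 mm that slides along y between the rails, on the deck (top at z = 62.5 mm). It cannot be lifted off; it is pushed by its upright end faces, 50 mm either side of this point along y, which are open to the ends of the console. Fully home, this point is at console x = +12, y = +28 mm.
- cover (a joint): Slide of the cover, m: 0 = fully home at the left, over the blue key's well; 0.060 = end stop, fully open to the right (towards the console's -y), over the red key's well. It starts between 0 and 0.010. Stays where it is left; moving it takes about 2 N plus a little drag.
- reset_key (a joint): Travel of the blue key, m: 0 = up, 0.005 = all the way in. The spring pushes with 2 N at the start of the travel and 5 N all the way in; it comes up by itself.
- stop_key (a joint): Travel of the red key, m: 0 = up, 0.005 = all the way in; the same spring.
- dosing_cup: Bystander: grey metal cup, 59 mm in diameter, 50 mm tall, loose, on the counter to the left of the console. Origin: centre of its underside.
- cup_lids: Bystander: stack of black cup lids, 87 mm in diameter, 44 mm tall, loose, on the counter to the right of the console. Origin: centre of its underside.
- stamp_cards: Bystander: pad of stamp cards, 58 x 89 x 9 mm, loose, further left on the counter. Origin: centre of its underside.
- grinder_brush: Bystander: brush with brown handle, 137 x 26 x 18 mm, loose, further right on the counter. Origin: centre of its underside.

How it is judged:
By the outcome, as a careful person would: the job done as asked, in the order asked, and still so for the second after the job is handed in, with the robot touching nothing.
It also fails if it takes over 51 s, if anything falls off the work surface, if the arm or the gripper's body presses on something with over 40 N, if the wrist force passes 120 N, or if a joint passes its speed limit or range.

## Working session

There is one attempt and no reset: what is moved stays moved. The work goes in short steps, Python scripts to look and compute and a tool call to move; the robot and the scene stay as the last step left them, time stands still between calls to the robot, and variables do not carry over. Pictures are saved under pics/ and viewed, about 8 in all and at most 12, crops included, and the job is handed in when it is done.

Besides the shell and the picture viewer there is one more tool, called after "Call:" by a JSON object that holds its "api" and its "payload", one argument or row to a line. apply_moves: Moves the arm, as the interface text tells. Shifts and turns lie within -1 to 1; 1 stands for 0.04 m of shift or 5 degrees of turn. Its arguments: {"type":"object","properties":{"commands":{"type":"array"},"claw":{"type":"number"}},"required":["commands"]}

```bash
mkdir -p pics; cat > h.py <<'E'
import numpy as np, cv2
from cell import readout, eyes, finish_job
from scipy.spatial.transform import Rotation as Ro
def grab(n,f):
    d=eyes.get_image(n); cv2.imwrite(f'pics/{f}.png',d['image'][:,:,::-1]); np.savez(f'pics/{f}.npz',**d); return d
def load(f): return dict(np.load(f'pics/{f}.npz'))
def cast(d,uv,z):
    K=np.array(d['mtx']);k1=float(d['k1']);p=np.atleast_2d(uv).astype(float)
    s=cv2.undistortPoints(p[:,None],K,np.array([k1,0,0,0.]))[:,0]
    R=cv2.Rodrigues(np.array(d['rvec'],float).reshape(3))[0];t=np.array(d['tvec'],float).reshape(3)
    c=-R.T@t; r=np.c_[s,np.ones(len(s))]@R
    return c+r*((z-c[2])/r[:,2])[:,None]
def proj(d,P):
    return cv2.projectPoints(np.atleast_2d(P).astype(float),np.array(d['rvec'],float),np.array(d['tvec'],float),np.array(d['mtx']),np.array([float(d['k1']),0,0,0]))[0][:,0]
E
python3 - <<'E'
from h import *
s=readout.read_state(); print({k:np.round(v,3) for k,v in s.items()})
for n in ['top','scene']:
    d=grab(n,n+'0'); R=cv2.Rodrigues(np.array(d['rvec'],float))[0]; print(n,-R.T@np.array(d['tvec']).ravel(),d['k1'])
E
```

```text
{'clock': np.float64(0.0), 'qpos': array([ 1.062,  0.629,  0.038,  1.518, -0.027,  0.996, -0.02 ]), 'qd': array([ 0.001, -0.002,  0.   ,  0.002,  0.   , -0.   , -0.001]), 'tau': array([ 0.0000e+00, -5.6341e+01,  1.2260e+00, -1.9344e+01,  1.1000e-02,
        1.1000e-02,  0.0000e+00]), 'eef_pos': array([ 278.29 , -586.719,  230.374]), 'tool_rot': array([-1.571,  0.002, -1.128]), 'force': array([-0.441, -0.493,  0.966]), 'torque': array([-0.003, -0.021,  0.01 ]), 'width': np.float64(85.66)}
top [ 201.44654206  -25.92535802 1263.21947541] -0.0790877939381237
scene [-417.80724551 -813.00108332  782.31755888] 0.03140789132380178
```

View pics/top0.png

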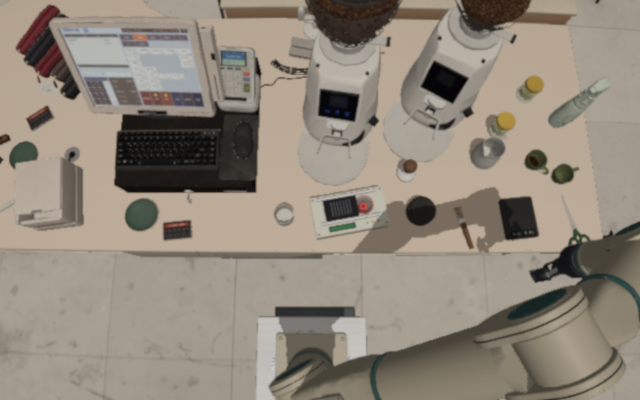

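View pics/scene0.png

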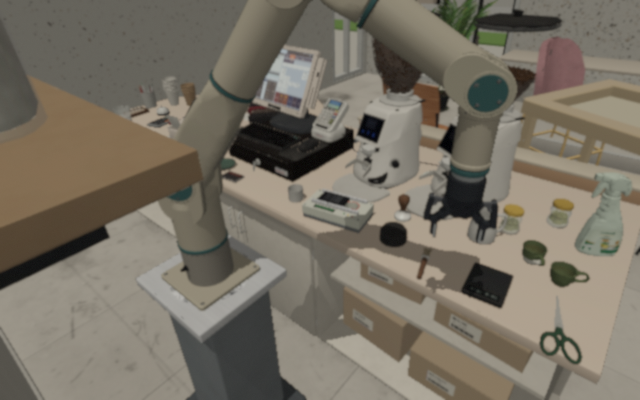

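```bash
python3 - <<'E'
from h import *
d=load('top0'); im=d['image'][:,:,::-1]
c=im[170:265,250:490]; cv2.imwrite('pics/c0.png',cv2.resize(c,None,fx=3.3,fy=3.3,interpolation=cv2.INTER_CUBIC))
for n,uv,z in [('cupTop',(284,213),50),('lidsTop',(420,210),44),('red',(364,207),50),('console',(349,212),50),('grinder disc front',(335,183),10),('edge',(349,250),0),('brush',(464,227),18)]: print(n,cast(d,uv,z)[0].round(0))
E
```

```text
cupTop [449.  81.  50.]
lidsTop [ 461. -324.   44.]
red [ 468. -156.   50.]
console [ 452. -111.   50.]
grinder disc front [552. -71.  10.]
edge [ 346. -113.    0.]
brush [ 414. -464.   18.]
```

View pics/c0.png

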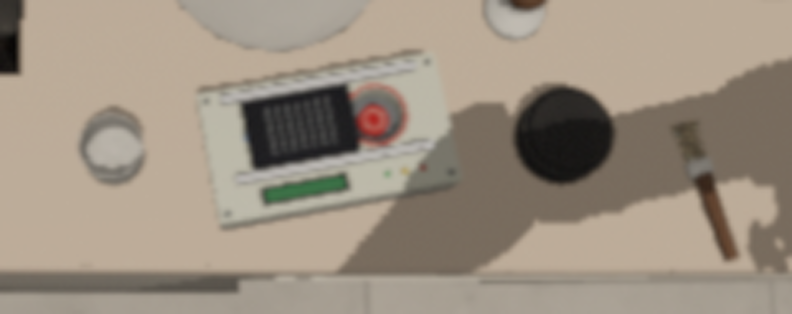

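```bash
python3 - <<'E'
from h import *
d=load('top0')
q=np.array([(197,92),(432,52),(462,180),(220,228)])/3.3+np.array([250,170])
P=cast(d,q,50); print(P.round(0))
c=P.mean(0); y=(P[0]+P[3]-P[1]-P[2])/2; x=(P[0]+P[1]-P[2]-P[3])/2
print(c.round(),np.linalg.norm(x[:2]),np.linalg.norm(y[:2]),np.degrees(np.arctan2(-y[0],y[1])),np.degrees(np.arctan2(x[1],x[0])))
for k in range(16): a=np.radians(136-5*k); print(k,(.9*np.cos(a)).round(2),(.9*np.sin(a)).round(2))
E
```

```text
[[ 495.    6.   50.]
 [ 533. -208.   50.]
 [ 415. -232.   50.]
 [ 371.  -16.   50.]]
[ 454. -113.   50.] 122.93572669868058 218.56337294898506 10.847797849368762 10.569317630233506
0 -0.65 0.63
1 -0.59 0.68
2 -0.53 0.73
3 -0.46 0.77
4 -0.39 0.81
5 -0.32 0.84
6 -0.25 0.87
7 -0.17 0.88
8 -0.09 0.9
9 -0.02 0.9
10 0.06 0.9
11 0.14 0.89
12 0.22 0.87
13 0.29 0.85
14 0.37 0.82
15 0.44 0.79
```

Call:
{"api": "apply_moves", "payload": {
  "commands": [
    [[-0.65,0,0.63,0,-1,0],[-0.59,0,0.68,0,-1,0],[-0.53,0,0.73,0,-1,0],[-0.46,0,0.77,0,-1,0],[-0.39,0,0.81,0,-1,0],[-0.32,0,0.84,0,-1,0],[-0.25,0,0.87,0,-1,0],[-0.17,0,0.88,0,-1,0]]
  ],
  "claw": 0
}}

```text
clock: 0.77
eef_pos: [364.5, -310.3, 225.3]
tool_rot: [-1.576, 0.006, -0.414]
force: [0.6, 0.9, -0.1]
width: -0.2
```

Call:
{"api": "apply_moves", "payload": {
  "commands": [
    [[-0.09,0,0.9,0,-1,0],[0,0,0.9,0,-1,0],[0.06,0,0.9,0,-1,0],[0.14,0,0.89,0,-1,0],[0.22,0,0.87,0,-1,0],[0.29,0,0.85,0,-1,0],[0.37,0,0.82,0,-1,0],[0,0,0,0,0,0]]
  ]
}}

```text
clock: 1.43
eef_pos: [441.0, -49.7, 224.1]
tool_rot: [-1.568, 0.006, 0.24]
force: [0.6, 0.4, 0.5]
width: 0.2
```

```bash
python3 - <<'E'
from h import *
s=readout.read_state(); print({k:np.round(v,3) for k,v in s.items()})
d=grab('wrist','w1'); cv2.imwrite('pics/w1b.png',cv2.resize(d['image'][:,:,::-1],(800,500)))
E
```

```text
{'clock': np.float64(1.433), 'qpos': array([ 0.352,  0.373, -0.403,  2.06 ,  0.208,  0.753,  0.061]), 'qd': array([ 0.031, -0.008,  0.078,  0.024,  0.035,  0.023,  0.006]), 'tau': array([ -0.414, -36.194,  -2.338, -14.75 ,   0.145,   0.188,  -0.088]), 'eef_pos': array([441.025, -49.673, 224.131]), 'tool_rot': array([-1.568,  0.006,  0.24 ]), 'force': array([0.591, 0.376, 0.453]), 'torque': array([-0.002, -0.002, -0.008]), 'width': np.float64(0.217)}
```

View pics/w1b.png

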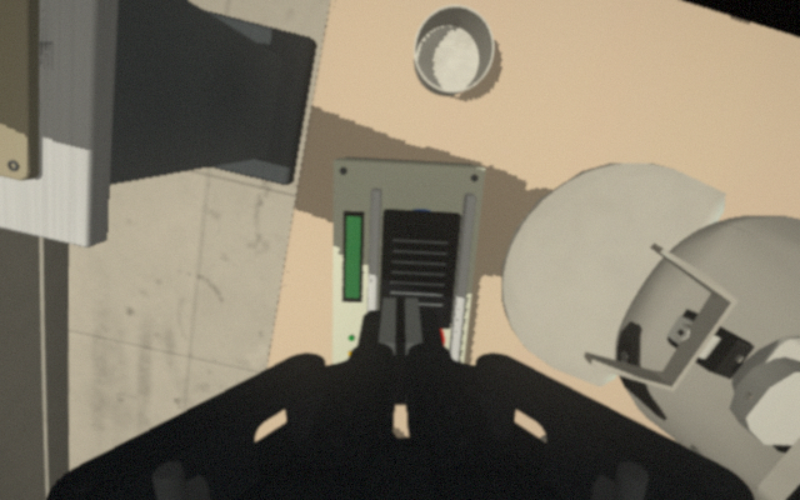

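```bash
python3 - <<'E'
from h import *
d=load('w1'); R=cv2.Rodrigues(d['rvec'])[0]; print('cam',(-R.T@d['tvec'].ravel()).round())
g=cv2.cvtColor(d['image'],cv2.COLOR_RGB2GRAY)
P=cast(d,np.array([(334,160),(486,165)])/1.25,50); print('corners',P.round(1))
v=P[1]-P[0]; print(np.linalg.norm(v),np.degrees(np.arctan2(v[1],v[0])))
C=cast(d,np.array([(385,211),(460,213)])/1.25,62.5); v=C[1]-C[0]; print('cover left',C.round(1),np.linalg.norm(v),np.degrees(np.arctan2(v[1],v[0])))
# rails inner left ends / long edges
m=(g<60).astype(np.uint8); m[290:]=0; m[:, :290]=0; m[:,385:]=0; m[:160]=0
ys,xs=np.where(m); print(xs.min(),xs.max(),ys.min(),ys.max())
for r in (180,190,200,210,220):
    x=np.where(m[r])[0]; p=cast(d,[(x.min()-.5,r),(x.max()+.5,r)],62.5); print(r,x.min(),x.max(),p[:,:2].round(1).tolist())
for c in (315,325,345,355):
    y=np.where(m[:,c])[0]; print(c,y.min(),cast(d,(c,y.min()-.5),62.5)[0].round(1))
E
```

```text
cam [426.  20. 367.]
corners [[378.8 -13.1  50. ]
 [496.   11.7  50. ]]
119.76240767559258 11.942123982775835
cover left [[427.  -40.7  62.5]
 [484.4 -28.2  62.5]] 58.69943635405747 12.274039712628166
290 384 168 289
180 307 367 [[428.1, -51.9], [486.6, -37.6]]
190 306 366 [[429.5, -62.1], [488.5, -47.6]]
200 306 365 [[431.8, -72.2], [490.4, -57.8]]
210 305 364 [[433.2, -82.8], [492.3, -68.2]]
220 305 363 [[435.7, -93.3], [494.3, -78.9]]
315 168 [433.4 -37.8  62.5]
325 169 [443.1 -36.4  62.5]
345 170 [462.3 -32.7  62.5]
355 170 [471.8 -30.4  62.5]
```

Call:
{"api": "apply_moves", "payload": {
  "commands": [
    [[0.26,0,0.54,0,0.2,0],[0.26,0,0.54,0,0.2,0],[0,0.8,0,0,0,0],[0,0.8,0,0,0,0],[0,0.8,0,0,0,0],[0,0.8,0,0,0,0],[0,0,0,0,0,0],[0,0,0,0,0,0]]
  ]
}}

```text
clock: 2.15
eef_pos: [451.0, -13.1, 91.7]
tool_rot: [-1.576, 0.007, 0.183]
force: [0.0, 0.4, 0.3]
width: 0.3
```

```bash
cat >> h.py <<'E'
C0=np.array([460.3,-108.3]); TH=np.radians(11.7)
def con(p):
    v=np.array(p)[:2]-C0; return np.array([v@[np.cos(TH),np.sin(TH)],v@[-np.sin(TH),np.cos(TH)]])
def st():
    s=readout.read_state(); R=Ro.from_euler('xyz',s['tool_rot']); 
    print('t',s['clock'].round(2),'pos',s['eef_pos'].round(1),'con',con(s['eef_pos']).round(1),'rot',np.degrees(s['tool_rot']).round(2),'F',s['force'].round(1))
E
python3 - <<'E'
from h import *
st()
d=grab('wrist','w2'); cv2.imwrite('pics/w2b.png',cv2.resize(d['image'][:,:,::-1],(800,500)))
E
```

```text
Traceback (most recent call last):
  File "h.py", line 20, in st
    print('t',s['clock'].round(2),'pos',s['eef_pos'].round(1),'con',con(s['eef_pos']).round(1),'rot',np.degrees(s['tool_rot']).round(2),'F',s['force'].round(1))
              ^^^^^^^^^^^^^^^^
AttributeError: 'float' object has no attribute 'round'
```

```bash
sed -i "s/s\['clock'\].round(2)/round(float(s['clock']),2)/; s/s\['eef_pos'\].round/np.array(s['eef_pos']).round/; s/s\['force'\].round/np.array(s['force']).round/" h.py
python3 - <<'E'
from h import *
st()
d=grab('wrist','w2'); cv2.imwrite('pics/w2b.png',cv2.resize(d['image'][:,:,::-1],(800,500)))
E
```

```text
t 2.15 pos [451.  -13.1  91.7] con [10.2 95.1] rot [-90.29   0.4   10.48] F [0.  0.4 0.3]
```

View pics/w2b.png

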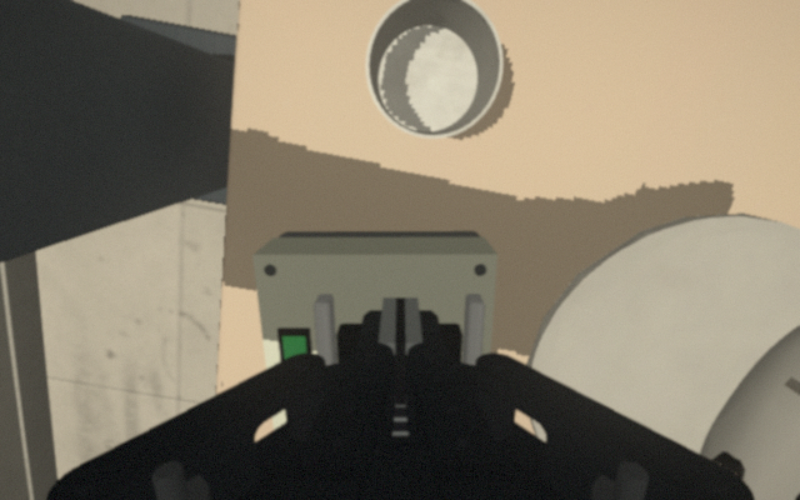

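```bash
python3 - <<'E'
from h import *
d=load('w2'); q=lambda uv,z: cast(d,np.array(uv)/1.25,z)
P=q([(257,252),(497,254)],50); print(P.round(1),np.linalg.norm(P[1]-P[0]),[con(p).round(1) for p in P], np.degrees(np.arctan2(*(P[1]-P[0])[1::-1])))
P=q([(333,296),(467,296)],63); print(np.linalg.norm(P[1]-P[0]),[con(p).round(1) for p in P])
print(proj(d,[451,-13.1,91.7])*1.25)
E
```

```text
[[380.2 -11.3  50. ]
 [495.8   9.3  50. ]] 117.41668659489012 [array([-58.8, 111.2]), array([ 58.6, 107.9])] 10.084784305574152
62.876166105184055 [array([-20.5,  92.9]), array([42.4, 91.7])]
[[397.51730926 318.84585228]]
```

Call:
{"api": "apply_moves", "payload": {
  "commands": [
    [[0.03,0,0.28,0,0,0],[0,0.3,0,0,-0.1,0],[0,0.3,0,0,0,0],[0,0.15,0,0,0,0],[0,0,0,0,0,0]]
  ]
}}

```text
clock: 2.62
eef_pos: [455.9, -5.0, 69.8]
tool_rot: [-1.58, -0.007, 0.184]
force: [-0.5, -0.6, -0.7]
width: 0.0
```

```bash
sed -i "s/^C0=.*/C0=np.array([458.7,-108.8]); TH=np.radians(11.0)/" h.py; python3 -c "
from h import *
st()"
```

```text
t 2.62 pos [455.9  -5.   69.8] con [ 17.  102.4] rot [-90.53  -0.41  10.56] F [-0.5 -0.6 -0.7]
```

Call:
{"api": "apply_moves", "payload": {
  "commands": [
    [[-0.1,0.1,0.06,0,0,0],[0,0.15,0,0,0,0],[0,0,0,0,0,0]]
  ]
}}

```text
clock: 2.87
eef_pos: [453.5, -4.2, 62.2]
tool_rot: [-1.581, -0.013, 0.182]
force: [-1.4, 0.2, 0.8]
width: -0.2
```

```bash
python3 -c "
from h import *
st()"
```

```text
t 2.87 pos [453.5  -4.2  62.2] con [ 14.9 103.6] rot [-90.6   -0.74  10.43] F [-1.4  0.2  0.8]
```

Call:
{"api": "apply_moves", "payload": {
  "commands": [
    [[-0.07,0.2,0,0,0,0],[0,0.02,0,0,0,0],[0,0,-0.25,0,0,0],[0,0,-0.25,0,0,0],[0,0,-0.2,0,0,0],[0,0,-0.2,0,0,0]]
  ]
}}

```text
clock: 3.37
eef_pos: [458.0, -38.9, 54.8]
tool_rot: [-1.579, -0.015, 0.187]
force: [-0.8, 3.2, -1.4]
width: 0.0
```

```bash
python3 -c "
from h import *
st()"
```

```text
t 3.37 pos [458.  -38.9  54.8] con [12.7 68.8] rot [-90.49  -0.84  10.73] F [-0.8  3.2 -1.4]
```

Call:
{"api": "apply_moves", "payload": {
  "commands": [
    [[0,0,-0.2,0,0,0],[0,0,-0.2,0,0,0],[0,0,-0.2,0,0,0],[0,0,-0.2,0,0,0]]
  ]
}}

```text
clock: 3.7
eef_pos: [464.4, -72.4, 55.1]
tool_rot: [-1.577, -0.015, 0.187]
force: [0.4, 2.2, -2.3]
width: 0.2
```

```bash
python3 -c "
from h import *
st()"
```

```text
t 3.7 pos [464.4 -72.4  55.1] con [12.5 34.7] rot [-90.37  -0.85  10.74] F [ 0.4  2.2 -2.3]
```

Call:
{"api": "apply_moves", "payload": {
  "commands": [
    [[0,0,-0.12,0,0,0],[0,0,-0.12,0,0,0],[0,0,-0.12,0,0,0]]
  ]
}}

```text
clock: 3.95
eef_pos: [465.6, -79.2, 55.0]
tool_rot: [-1.565, -0.016, 0.192]
force: [-4.5, 17.6, 6.6]
width: 0.1
```

```bash
python3 -c "
from h import *
st()"
```

```text
t 3.95 pos [465.6 -79.2  55. ] con [12.4 27.7] rot [-89.7   -0.89  11.03] F [-4.5 17.6  6.6]
```

Call:
{"api": "apply_moves", "payload": {
  "commands": [
    [[0,0,0.25,0,0,0],[0,-0.2,0.22,0,0,0],[0,-0.2,0,0,0,0],[0,0,0,0,0,0]]
  ]
}}

```text
clock: 4.28
eef_pos: [461.5, -60.8, 72.7]
tool_rot: [-1.566, -0.015, 0.193]
force: [0.4, -0.7, 0.7]
width: -0.1
```

```bash
python3 - <<'E'
from h import *
st()
d=grab('wrist','w3'); cv2.imwrite('pics/w3b.png',cv2.resize(d['image'][140:300,200:456,::-1],None,fx=3,fy=3,interpolation=cv2.INTER_CUBIC))
grab('top','t3'); grab('scene','s3')
E
```

```text
t 4.28 pos [461.5 -60.8  72.7] con [11.9 46.5] rot [-89.71  -0.85  11.04] F [ 0.4 -0.7  0.7]
```

View pics/w3b.png

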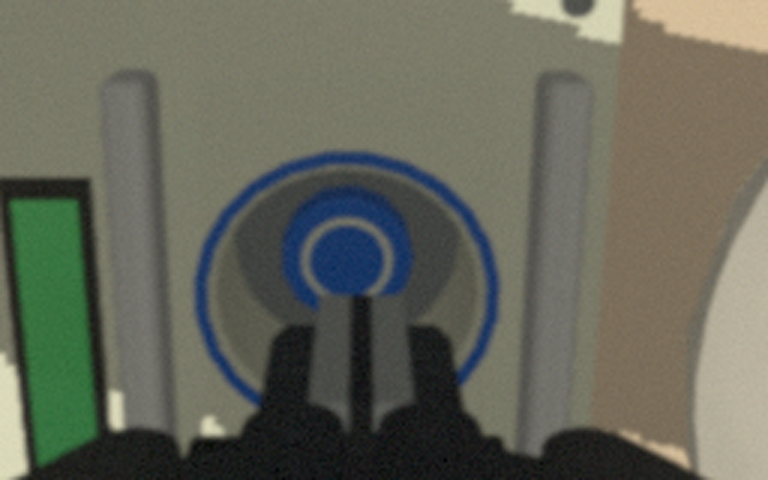

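```bash
python3 - <<'E'
from h import *
d=load('w3'); q=lambda uv,z: cast(d,np.array(uv)/3+[200,140],z)
for uv,z in [((346,259),30),((347,290),50),((195,290),50),((500,290),50),((346,152),50),((361,295),72.7)]: p=q(uv,z)[0]; print(uv,p.round(1),con(p).round(1))
E
```

```text
(346, 259) [460.5 -62.4  30. ] [10.6 45.2]
(347, 290) [460.4 -60.9  50. ] [10.8 46.7]
(195, 290) [432.3 -66.2  50. ] [-17.8  46.9]
(500, 290) [488.8 -55.5  50. ] [39.7 46.5]
(346, 152) [455.2 -34.5  50. ] [10.7 73.6]
(361, 295) [460.9 -51.8  72.7] [13.  55.5]
```

Call:
{"api": "apply_moves", "payload": {
  "commands": [
    [[-0.05,0.3,0,0,0,0],[0,0.3,0,0,0,0],[0,0.25,0,0,0,0],[0,0.1,0,0,0,0]]
  ]
}}

```text
clock: 4.77
eef_pos: [461.6, -64.9, 33.6]
tool_rot: [-1.569, -0.018, 0.187]
force: [-0.4, -0.8, 0.8]
width: 0.2
```

```bash
python3 -c "
from h import *
st()"
```

```text
t 4.77 pos [461.6 -64.9  33.6] con [11.2 42.5] rot [-89.92  -1.01  10.73] F [-0.4 -0.8  0.8]
```

Call:
{"api": "apply_moves", "payload": {
  "commands": [
    [[0,0,0.09,0,0,0],[0,0.1,0,0,0,0],[0,0.1,0,0,0,0],[0,0.1,0,0,0,0]]
  ]
}}

```text
clock: 5.1
eef_pos: [461.1, -62.2, 23.7]
tool_rot: [-1.573, -0.018, 0.186]
force: [-14.6, 2.7, 93.5]
width: -0.1
```

```bash
python3 -c "
from h import *
st()"
```

```text
t 5.1 pos [461.1 -62.2  23.7] con [11.2 45.3] rot [-90.13  -1.01  10.67] F [-14.6   2.7  93.5]
```

Call:
{"api": "apply_moves", "payload": {
  "commands": [
    [[0,0,0,0,0,0]]
  ]
}}

```text
clock: 5.18
eef_pos: [460.9, -62.1, 25.8]
tool_rot: [-1.575, -0.019, 0.187]
force: [-2.3, -0.3, 4.0]
width: 0.1
```

Call:
{"api": "apply_moves", "payload": {
  "commands": [
    [[0,0,0,0,0,0]]
  ]
}}

```text
clock: 5.27
eef_pos: [460.9, -62.1, 27.1]
tool_rot: [-1.576, -0.02, 0.187]
force: [-1.2, 0.5, 3.5]
width: -0.2
```

Call:
{"api": "apply_moves", "payload": {
  "commands": [
    [[0,0.05,0,0,0,0]]
  ]
}}

```text
clock: 5.35
eef_pos: [460.9, -62.1, 26.3]
tool_rot: [-1.576, -0.021, 0.188]
force: [-2.4, 0.8, 4.5]
width: 0.2
```

Call:
{"api": "apply_moves", "payload": {
  "commands": [
    [[0,0.05,0,0,0,0]]
  ]
}}

```text
clock: 5.43
eef_pos: [461.0, -62.1, 24.9]
tool_rot: [-1.577, -0.021, 0.188]
force: [-2.6, 1.4, 18.3]
width: 0.3
```

Call:
{"api": "apply_moves", "payload": {
  "commands": [
    [[0,0.05,0,0,0,0]]
  ]
}}

```text
clock: 5.52
eef_pos: [461.0, -62.1, 24.4]
tool_rot: [-1.578, -0.022, 0.188]
force: [-7.8, 1.9, 47.6]
width: 0.0
```

Call:
{"api": "apply_moves", "payload": {
  "commands": [
    [[0,0.03,0,0,0,0]]
  ]
}}

```text
clock: 5.6
eef_pos: [460.9, -62.2, 24.9]
tool_rot: [-1.58, -0.023, 0.188]
force: [-4.4, 1.4, 21.5]
width: -0.2
```

Call:
{"api": "apply_moves", "payload": {
  "commands": [
    [[0,0.03,0,0,0,0]]
  ]
}}

```text
clock: 5.68
eef_pos: [461.0, -62.1, 25.0]
tool_rot: [-1.581, -0.024, 0.189]
force: [-3.8, -0.3, 15.3]
width: -0.1
```

Call:
{"api": "apply_moves", "payload": {
  "commands": [
    [[0,0.03,0,0,0,0]]
  ]
}}

```text
clock: 5.77
eef_pos: [460.9, -62.1, 24.9]
tool_rot: [-1.582, -0.025, 0.189]
force: [-2.7, 1.1, 18.7]
width: 0.2
```

Call:
{"api": "apply_moves", "payload": {
  "commands": [
    [[0,0.03,0,0,0,0],[0,0.03,0,0,0,0],[0,0.03,0,0,0,0],[0,0.03,0,0,0,0],[0,0.03,0,0,0,0],[0,0.03,0,0,0,0],[0,0.03,0,0,0,0],[0,0.03,0,0,0,0]]
  ]
}}

```text
clock: 6.43
eef_pos: [461.0, -62.2, 24.9]
tool_rot: [-1.59, -0.031, 0.191]
force: [-3.1, 1.4, 21.1]
width: -0.3
```

Call:
{"api": "apply_moves", "payload": {
  "commands": [
    [[0,0.03,0,0,0,0],[0,0.03,0,0,0,0],[0,0.03,0,0,0,0],[0,0.03,0,0,0,0],[0,0.03,0,0,0,0],[0,0.03,0,0,0,0],[0,0.03,0,0,0,0],[0,0.03,0,0,0,0]]
  ]
}}

```text
clock: 7.1
eef_pos: [460.9, -62.1, 24.9]
tool_rot: [-1.598, -0.039, 0.193]
force: [-5.2, 1.8, 21.3]
width: -0.4
```

Call:
{"api": "apply_moves", "payload": {
  "commands": [
    [[0,0.03,0,0,0,0],[0,0.03,0,0,0,0],[0,0.03,0,0,0,0],[0,0.03,0,0,0,0],[0,0.03,0,0,0,0],[0,0.03,0,0,0,0],[0,0.03,0,0,0,0],[0,0.03,0,0,0,0]]
  ]
}}

```text
clock: 7.77
eef_pos: [461.0, -62.1, 25.0]
tool_rot: [-1.607, -0.048, 0.195]
force: [-5.7, 1.0, 21.9]
width: 0.1
```

```bash
python3 -c "
from h import *
st()"
```

```text
t 7.77 pos [461.  -62.1  25. ] con [11.1 45.4] rot [-92.05  -2.74  11.15] F [-5.7  1.  21.9]
```

Call:
{"api": "apply_moves", "payload": {
  "commands": [
    [[0,0.03,0,0,0,0],[0,0.03,0,0,0,0],[0,0.03,0,0,0,0],[0,0.03,0,0,0,0],[0,0.03,0,0,0,0],[0,0.03,0,0,0,0],[0,0.03,0,0,0,0],[0,0.03,0,0,0,0]]
  ]
}}

```text
clock: 8.43
eef_pos: [461.0, -62.1, 25.0]
tool_rot: [-1.615, -0.057, 0.197]
force: [-4.5, 0.8, 21.7]
width: 0.1
```

Call:
{"api": "apply_moves", "payload": {
  "commands": [
    [[0,-0.3,0,0,0,0],[0,-0.5,0,0,0,0],[0,-0.7,0,0,0,0],[0,-0.7,0,0,0,0],[0,0,0,0,0,0]]
  ]
}}

```text
clock: 8.85
eef_pos: [455.8, -58.6, 115.2]
tool_rot: [-1.614, -0.056, 0.199]
force: [1.3, 0.8, 0.1]
width: 0.1
```

```bash
cat >> h.py <<'E'
def plan(cx,cy,z):
    s=readout.read_state(); R=Ro.from_euler('xyz',s['tool_rot']); D=Ro.from_euler('xyz',[-np.pi/2,0,TH])
    c,sn=np.cos(TH),np.sin(TH); w=np.r_[C0+[cx*c-cy*sn,cx*sn+cy*c],z]
    print('units shift (tool)',(R.inv().apply(w-s['eef_pos'])/40).round(2),'turn',(np.degrees((R.inv()*D).as_rotvec())/5).round(2))
E
python3 -c "
from h import *
st(); plan(12,-108,110)"
```

```text
t 8.85 pos [455.8 -58.6 115.2] con [ 6.7 49.9] rot [-92.49  -3.23  11.38] F [1.3 0.8 0.1]
units shift (tool) [ 0.1   0.31 -3.94] turn [0.5  0.06 0.65]
```

Call:
{"api": "apply_moves", "payload": {
  "commands": [
    [[0,0,0,0.5,0,0.65],[0.1,0,-0.8,0,0,0],[0,0,-0.8,0,0,0],[0,0,-0.8,0,0,0],[0,0,-0.8,0,0,0],[0,0,-0.6,0,0,0],[0,0,0,0,0,0]]
  ]
}}

```text
clock: 9.43
eef_pos: [494.5, -214.8, 114.9]
tool_rot: [-1.572, -0.005, 0.199]
force: [0.1, -0.3, -0.6]
width: 0.2
```

```bash
python3 - <<'E'
from h import *
st(); plan(12,-107,85)
d=grab('wrist','w4'); cv2.imwrite('pics/w4b.png',d['image'][:,:,::-1])
E
```

```text
t 9.43 pos [ 494.5 -214.8  114.9] con [  15.  -110.8] rot [-90.09  -0.3   11.41] F [ 0.1 -0.3 -0.6]
units shift (tool) [-0.08  0.75  0.1 ] turn [0.02 0.08 0.06]
```

View pics/w4b.png

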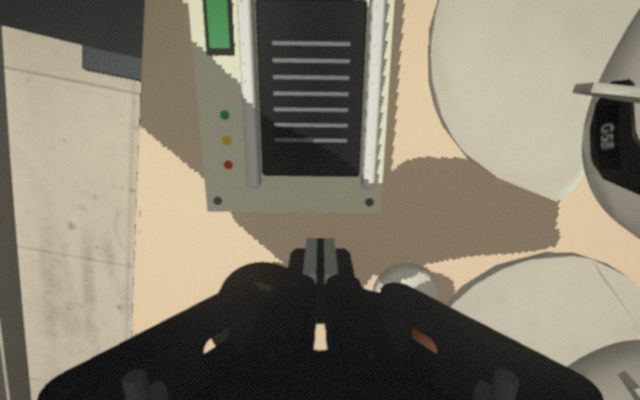

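```bash
python3 - <<'E'
from h import *
d=load('w4')
for uv,z in [((262,174),62.5),((360,176),62.5),((209,211),50),((379,213),50),((258,187),63),((364,188),63)]: p=cast(d,uv,z)[0]; print(uv,z,con(p).round(1))
E
```

```text
(262, 174) 62.5 [-20.4 -81.3]
(360, 176) 62.5 [ 41.3 -82.2]
(209, 211) 50 [ -60.5 -110.3]
(379, 213) 50 [  57.4 -111.2]
(258, 187) 63 [-23.2 -89.6]
(364, 188) 63 [ 44.1 -89.9]
```

Call:
{"api": "apply_moves", "payload": {
  "commands": [
    [[-0.1,0,0.12,0,0,0],[0,0.4,0,0,0,0],[0,0.4,0,0,0,0],[0,0.35,0,0,0,0],[0,0.1,0,0,0,0],[0,0,0,0,0,0]]
  ]
}}

```text
clock: 9.98
eef_pos: [487.1, -199.8, 62.7]
tool_rot: [-1.567, -0.005, 0.208]
force: [0.6, 0.2, 0.2]
width: 0.0
```

```bash
python3 -c "
from h import *
st(); plan(12,-106,55.5)"
```

```text
t 9.98 pos [ 487.1 -199.8   62.7] con [ 10.6 -94.7] rot [-89.77  -0.29  11.93] F [0.6 0.2 0.2]
units shift (tool) [ 0.03  0.18 -0.28] turn [-0.05  0.19  0.06]
```

Call:
{"api": "apply_moves", "payload": {
  "commands": [
    [[0.03,0,-0.3,0,0.15,0],[0,0.1,0,0,0,0],[0,0.1,0,0,0,0],[0,0,0,0,0,0]]
  ]
}}

```text
clock: 10.32
eef_pos: [492.2, -210.1, 55.9]
tool_rot: [-1.567, -0.007, 0.197]
force: [-0.4, 0.1, 1.1]
width: 0.1
```

```bash
python3 -c "
from h import *
st(); plan(12,-33,55)"
```

```text
t 10.32 pos [ 492.2 -210.1   55.9] con [  13.5 -105.9] rot [-89.81  -0.41  11.3 ] F [-0.4  0.1  1.1]
units shift (tool) [-0.03  0.03  1.82] turn [-0.04  0.06  0.08]
```

Call:
{"api": "apply_moves", "payload": {
  "commands": [
    [[-0.03,0.02,0.25,0,0,0],[0,0,0.25,0,0,0],[0,0,0.25,0,0,0],[0,0,0.25,0,0,0],[0,0,0.25,0,0,0]]
  ]
}}

```text
clock: 10.73
eef_pos: [481.3, -162.6, 55.8]
tool_rot: [-1.573, -0.009, 0.191]
force: [1.0, -2.2, -1.8]
width: 0.1
```

```bash
python3 -c "
from h import *
st(); plan(12,-33,55)"
```

```text
t 10.73 pos [ 481.3 -162.6   55.8] con [ 11.9 -57.2] rot [-90.12  -0.53  10.94] F [ 1.  -2.2 -1.8]
units shift (tool) [0.   0.02 0.6 ] turn [ 0.02 -0.01  0.11]
```

Call:
{"api": "apply_moves", "payload": {
  "commands": [
    [[0,0,0.2,0,0,0],[0,0,0.2,0,0,0],[0,0,0.1,0,0,0],[0,0,0.08,0,0,0]]
  ]
}}

```text
clock: 11.07
eef_pos: [476.6, -139.3, 56.7]
tool_rot: [-1.579, -0.009, 0.193]
force: [5.0, -17.0, -5.2]
width: 0.2
```

```bash
python3 -c "
from h import *
st(); plan(12,-33,55)"
```

```text
t 11.07 pos [ 476.6 -139.3   56.7] con [ 11.8 -33.4] rot [-90.49  -0.51  11.06] F [  5.  -17.   -5.2]
units shift (tool) [0.01 0.04 0.01] turn [0.1  0.01 0.1 ]
```

Call:
{"api": "apply_moves", "payload": {
  "commands": [
    [[0,0,0.08,0,0,0],[0,0,0.08,0,0,0]]
  ]
}}

```text
clock: 11.23
eef_pos: [476.6, -139.6, 56.8]
tool_rot: [-1.589, -0.008, 0.189]
force: [2.3, -8.9, -5.3]
width: -0.0
```

Call:
{"api": "apply_moves", "payload": {
  "commands": [
    [[0,0,-0.25,0,0,0],[0,-0.3,-0.3,0,0,0],[0,-0.7,-0.6,0,0,0],[0,-0.8,-0.6,0,0,0],[0,-0.8,-0.6,0,0,0],[0,-0.8,-0.6,0,0,0],[0,0,0,0,0,0],[0,0,0,0,0,0]]
  ]
}}

```text
clock: 11.9
eef_pos: [497.4, -253.8, 200.1]
tool_rot: [-1.579, -0.007, 0.196]
force: [-0.8, 0.4, -1.0]
width: 0.2
```

```bash
python3 - <<'E'
from h import *
st()
a=grab('wrist','w5')['image'][:,:,::-1]; t=grab('top','t5')['image'][170:265,250:490,::-1]; s=load('top0')['image'][170:265,250:490,::-1]
r=lambda i: cv2.resize(i,(480,190),interpolation=cv2.INTER_CUBIC)
cv2.imwrite('pics/f5.png',np.hstack([cv2.resize(a,(320,200))[:190],r(t)])); cv2.imwrite('pics/w5b.png',a)
E
```

```text
t 11.9 pos [ 497.4 -253.8  200.1] con [  10.3 -149.8] rot [-90.45  -0.41  11.23] F [-0.8  0.4 -1. ]
```

View pics/f5.png

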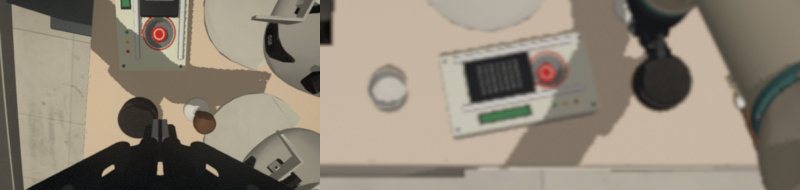

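View pics/w5b.png

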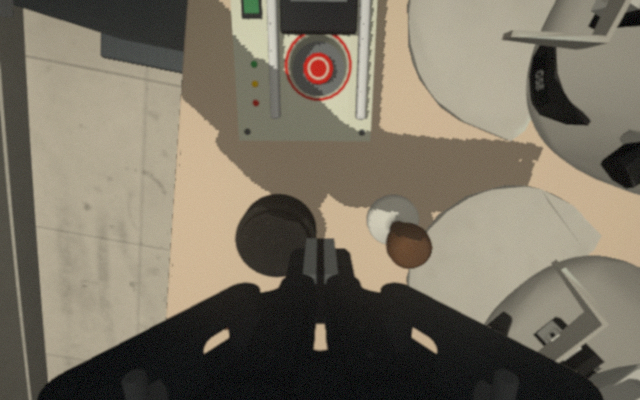

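```bash
python3 - <<'E'
from h import *
d=load('w5'); g=cv2.cvtColor(d['image'],cv2.COLOR_RGB2GRAY)
for c in (300,320,340):
    print(c,g[22:44,c].tolist())
    y=22+np.where(g[22:44,c]<60)[0].max(); p=cast(d,(c,y+.5),62.5)[0]; print(y,con(p).round(1),'bottom edge',con(cast(d,(c,y+.5),50.5)[0]).round(1))
for uv in [(241,140),(371,140)]: print(con(cast(d,uv,50)[0]).round(1))
E
```

```text
300 [52, 50, 49, 48, 45, 45, 50, 44, 47, 38, 35, 38, 51, 59, 74, 97, 120, 134, 130, 114, 93, 82]
35 [ -4.1 -25.6] bottom edge [ -4.7 -23.4]
320 [42, 47, 45, 48, 44, 49, 42, 41, 40, 43, 33, 33, 55, 76, 81, 82, 83, 81, 80, 76, 73, 78]
34 [ 11.9 -24.8] bottom edge [ 12.  -22.5]
340 [49, 42, 42, 44, 44, 45, 43, 44, 38, 34, 38, 52, 102, 157, 179, 172, 145, 115, 100, 105, 123, 143]
33 [ 28. -24.] bottom edge [ 28.8 -21.7]
[ -59.9 -110.4]
[  59.1 -110.1]
```

```bash
python3 -c "
from h import *
print(finish_job()); st()"
```

```text
the job is handed in; nothing more can be done
None
the job is handed in; nothing more can be done
```

The grinder monitor is reset and the job was handed in at about 12 s on the robot's clock. The hand-in gives no verdict, so the results below are from my own checks.

- **Opening the cover:** I pushed it right with closed fingertips until it met the end stop at about 17 N. A wrist picture then put its right face at y = −82 mm, which is fully open.
- **Pressing the blue key:** I held it all the way in, with the fingertip at 25 mm and about 15–22 N on it, from 5.4 s to 8.4 s (3 s). Then I let it come up.
- **Closing the cover:** I pushed it left to the home stop, again at about 17 N. The last wrist picture shows its right face at about −22.5 mm against −22 mm nominal, so it is home within measuring error.
- **Surroundings:** The red key was not touched. The cup and the lids stand at the same pixels as before in the top view. I did not re-measure the cards or the brush, but the arm never went low near them. The gripper ended 200 mm above the counter, touching nothing.

**Two things were less clean:**
- **Force peak:** My first stroke on the blue key hit bottom too hard, reading 93.5 N at the wrist against the 120 N limit. That is the highest value I read at the end of a move, and I did not see the force within a move.
- **Repeated press:** After that stroke I eased off and the key came part-way up, to about 27 mm. I then pressed it in again for the counted hold.

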